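# Snap the counting deck back onto the tablet scale

## Robot

A 6-joint arm with a two-finger parallel gripper is mounted at the origin on a cart in front of the work surface, level with it; the furniture and walls round the work are solid. World frame = base frame: x ahead of the robot, y to its left, z up, the work surface at z = 0. Lengths are in mm, angles in rad, forces in N, time in s.
With the tool pointing down it reaches from about 300 to 775 mm from the base axis. Payload 14.6 kg.
Tool frame: the origin (TCP) lies at the very end of the fingers, on their centre line; the grasp point (between the pads) lies 19 mm behind it; z points along the fingers, y is the line along which they close (so a half turn about z gives the same grasp; the last joint's range is limited). The gripper opens to 94 mm and grips with 3 to 60 N. Pads are 16 mm wide; open, the fingers measure 119 mm over their backs; the gripper's body (75 mm by 177 mm) begins 78 mm behind the grasp point.
Start: joints at [1.159, 0.3, 1.521, -0, 1.321, -0.067], TCP at [185.902, 517.619, 205.446] pointing down, gripper open.
Joint ranges: [-3.03, 3.03], [-0.79, 2.21], [0.23, 2.52], [-1.04, 4.18], [0, 3.07], [-2.55, 2.55]. Speed limits (rad/s): [2.22, 2.22, 2.57, 3.14, 3.14, 3.14].

## Interface

Orientations are given as [roll, pitch, yaw] about the fixed x, y, z axes, in that order (R = Rz(yaw) Ry(pitch) Rx(roll)).
In Python, from cell import manip, eyes, ticket gives the robot as it stands. The module is installed in compiled form; this text tells all that it offers.
- The arm moves only by the tool arm_command, never from a script. Its argument "plan" is a list of rows, each a list of 5 numbers: the opening, from -1 (shut) to 1 (fully open), then the shift along the tool's x, y, z in m, then the turn about the tool's z in rad. In form: [[jaw, dx, dy, dz, roll], ...]. A call has 1 to 20 rows; each row shifts and turns the commanded pose from where the row before left it, along the tool's axes as they then stand; what a row does not reach is not made up. A row lasts 1/8 s, in which the tool goes at most 62.5 mm and 10.7 degrees, less where a joint would pass 70% of its speed; a pose out of reach is approached as far as the arm can. A call is refused whole if a number of a shift passes 0.0625 or a number of a turn 0.188, either way. A call with a gripper value outside its range is refused whole. The fingers move at their own pace and stop on an object; "newtons" is the grip in N (left out, the last holds). Time passes only in rows, so rows that do not move let the fingers close. It gives the time, the measured TCP pose, the force, the opening and the grip force at its end, in the units of the state.
- manip.read_state(): the state, without advancing time (a new reading comes with each control period).
- eyes.camera(name): name is "side" or "top"; returns a dict with "img" (384x512x3 uint8, blue, green, red), "z_map" (384x512 float32, mm along the optical axis (not along the pixel's ray), 0 where there is no reading), "fx", "fy", "cx", "cy" (pixels), "eye" and "orientation" of the camera in the world. Camera axes: x right, y down, z forward; pixel columns grow to the right and rows downward; lengths in mm; the calibration is good to about 2 mm. A picture is of the moment at which its call begins.
- ticket.sign_off(): hands the job in; it is judged then, once.
The state is a dict: "clock": time; "joints": joint angles; "qd": joint speeds; "effort": joint torques, N m; "eef_pos": TCP position; "eef_rot": TCP orientation; "wrist_force": force on the tool from outside, world axes, zero at the start; "moment": the same for the moment, N m; "finger_gap": finger opening in mm; "finger_force": force on a finger pad.
Only numpy, scipy, OpenCV 4.12 (cv2) and the standard library are available. Lean on these libraries where they do the work, as an engineer would, in place of code of your own. Each camera call takes 0.05 s, during which the arm holds its last target. There are 200 camera calls.

## Task

The blue deck of the tablet-counting scale has been cleaned and lies beside the scale. Pick it up by its white grip, thread its four corner holes over the four posts of the scale, and press it straight down, level and evenly, until it has snapped past the orange nubs of every post and lies fully home on all four shoulders; then let go. The carrier with the posts is softly sprung and sinks as you press: press gently, no harder than the snaps need, so that the carrier never comes near its stop, and leave the other things on the bench alone.

Things in the scene. Friction and masses are not known exactly. Their poses are not given: they have to be found in the camera images.
- deck: loose blue plate, 112 x 150 x 3 mm (its x by y), about 0.2 kg, a 5 mm lip along parts of its upper edges. Origin: centre of its underside; z up. Four 12 mm through holes at deck x = +-44 mm, y = +-62 mm. It is symmetric: turned by half a turn it fits just as well. It starts lying flat on the bench, grip up
- grip (a point): middle of the white upright grip rib on the deck's centre, 18 mm above the deck's underside; axes as the deck's. The rib is 14 mm thick along deck x, 60 mm long along deck y, and stands from the plate's upper face (3 mm above the underside) to 33 mm above the underside
- scale: fixed white housing of the tablet-counting scale, 150 x 190 mm (its x by y), top 28 mm above the bench, display and buttons on its -x face. Origin: centre of its underside, on the bench; z up
- seat (a point): centre of the seat plane of the sprung dark steel carrier (118 x 154 mm) on the scale; axes as the scale's. The plane is the tops of four white shoulders, 17 mm across, at seat x = +-44 mm, y = +-62 mm, 64 mm above the bench when unloaded; it moves down with the carrier. The deck's underside lies at seat z = 0 when home
- post (a point): tip of one of the four like posts (the one at seat x +44, y +62 mm). On each shoulder stands a white 9.6 mm post, straight for 13 mm, then a cone to its 3 mm tip, 22 mm above the seat plane. Two orange sprung nubs stick out of each post along +-x, 5.4 mm above the seat plane, 16.4 mm across both. A deck just laid on rests on them, 8 to 9 mm above the seat plane; a hole snaps home once past the nubs
- carrier (a joint): how far the softly sprung carrier is pressed down, m: 0 unloaded, about 0.001 under the deck's weight, hard stop at 0.020. It sinks well over 5 mm before the snaps give way. Past 0.0165 (a push of some 20 N) it is overloaded
- hole0 (a point): centre of one corner hole of the deck, at its underside (deck x = +44 mm, y = +62 mm); 0 mm above the seat plane when home
- hole1 (a point): centre of one corner hole of the deck, at its underside (deck x = +44 mm, y = -62 mm); 0 mm above the seat plane when home
- hole2 (a point): centre of one corner hole of the deck, at its underside (deck x = -44 mm, y = -62 mm); 0 mm above the seat plane when home
- hole3 (a point): centre of one corner hole of the deck, at its underside (deck x = -44 mm, y = +62 mm); 0 mm above the seat plane when home
- bottle: bystander: small white tablet bottle with green band, 38 mm across, 68 mm high, origin at the centre of its underside
- vial: bystander: white screw jar, 39 mm across, 66 mm high, origin at the centre of its underside
- tape: bystander: beige roll of tape lying flat, 53 mm across, 18 mm high, origin at the centre of its underside

How it is judged:
By the outcome, as a careful person would: the job done as asked, in the order asked, and still so for the second after the job is handed in, with the robot touching nothing.
It also fails if it takes over 64 s, if anything falls off the work surface, if the arm or the gripper's body presses on something with over 40 N, if the wrist force passes 120 N, or if a joint passes its speed limit or range.

## Working session

There is one attempt and no reset: what is moved stays moved. The work goes in short steps, Python scripts to look and compute and a tool call to move; the robot and the scene stay as the last step left them, time stands still between calls to the robot, and variables do not carry over. Pictures are saved under pics/ and viewed, at most 10 in all, crops included, and the job is handed in when it is done.

Besides the shell and the picture viewer there is one more tool, called after "Call:" as name(argument=value, ...), one argument or row to a line, values as JSON. arm_command: Moves the arm, as the interface text tells. Its arguments: {"type":"object","properties":{"plan":{"type":"array"},"newtons":{"type":"number"}},"required":["plan"]}

```bash
mkdir -p pics
cat > h.py <<'E'
import numpy as np, cv2
from cell import manip, eyes, ticket
from scipy.spatial.transform import Rotation as Ro
def cam(n):
    c=eyes.camera(n); o=np.array(c["orientation"],float)
    c["R"]=o if o.shape==(3,3) else Ro.from_euler("xyz",o).as_matrix()
    c["eye"]=np.array(c["eye"],float); return c
def ray(c,u,v):
    d=np.stack([(np.asarray(u,float)-c["cx"])/c["fx"],(np.asarray(v,float)-c["cy"])/c["fy"],np.ones(np.shape(u))],-1)
    return d@c["R"].T
def onz(c,u,v,z):
    d=ray(c,u,v); return c["eye"]+d*((z-c["eye"][2])/d[...,2])[...,None]
def cloud(c):
    v,u=np.mgrid[0:384,0:512]; return c["eye"]+ray(c,u,v)*c["z_map"][...,None]
E
python3 - <<'E'
from h import *
for n in("top","side"):
    c=cam(n); cv2.imwrite(f"pics/{n}0.png",c["img"]); print(n,c["fx"],c["fy"],c["cx"],c["cy"],c["eye"],c["orientation"])
print(manip.read_state())
E
```

```text
top 423.62525079720507 423.62525079720507 252.76303761189197 190.1639384181162 [ 447.95654603  -16.1836834  1027.225886  ] [-3.02129146e+00 -2.97712863e-03 -1.56380333e+00]
side 379.9355707762827 379.9355707762827 257.19222917501804 187.61560857552513 [ 601.03708639 -898.04703901  417.82867839] [-1.93626364 -0.02533988  0.08165268]
{'clock': 0.1, 'joints': array([ 1.15940210e+00,  3.00405045e-01,  1.52151074e+00,  1.76307598e-05,
        1.32071539e+00, -6.66297464e-02]), 'qd': array([-0.00023141, -0.00155187, -0.00226795, -0.00038716, -0.0013249 ,
       -0.00093491]), 'effort': array([ 1.12407946e-03, -5.32641363e+01, -3.53281510e+01,  7.09531526e-02,
        2.35219148e-02, -4.41467603e-05]), 'eef_pos': array([185.80533507, 517.41321192, 204.95232341]), 'eef_rot': array([-3.14055758e+00, -8.61848388e-05,  2.79682375e+00]), 'wrist_force': array([-1.50219043, -0.11438481,  0.46435336]), 'moment': array([ 0.0099918 ,  0.05542722, -0.02841623]), 'finger_force': 0.0, 'finger_gap': 94.07374462532977}
```

View pics/top0.png

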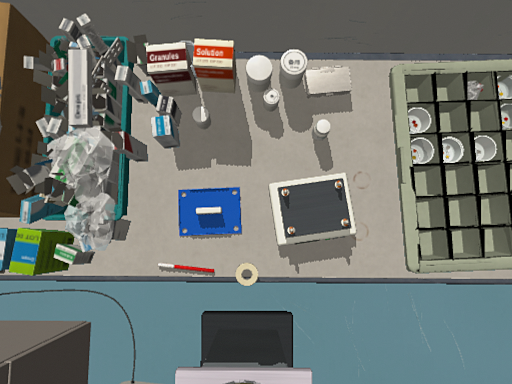

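View pics/side0.png

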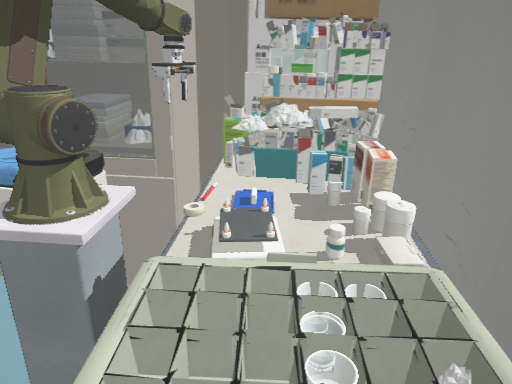

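The top view shows the deck at (210,211) with its rib along world y, and the scale at (312,208) with four posts. The side view shows the deck behind the scale. Next I measure the features in both.

Run:
```python
from h import *
ims=[]
for n,(x0,x1,y0,y1) in(("top",(170,365,165,255)),("side",(205,290,180,262))):
    c=cam(n); P=cloud(c); im=c["img"].astype(int); b,g,r=im[...,0],im[...,1],im[...,2]
    hsv=cv2.cvtColor(c["img"],cv2.COLOR_BGR2HSV)
    roi=np.zeros((384,512),bool); roi[y0:y1,x0:x1]=1
    blue=roi&(hsv[...,0]>100)&(hsv[...,0]<130)&(hsv[...,1]>130)
    N,L,S,C=cv2.connectedComponentsWithStats(blue.astype(np.uint8))
    k=1+np.argmax(S[1:,4]); m=(L==k).astype(np.uint8)
    cs,_=cv2.findContours(m,cv2.RETR_EXTERNAL,cv2.CHAIN_APPROX_NONE)
    print(n,"blue",S[k],"z med",np.median(P[L==k][:,2]),"rect px",cv2.minAreaRect(max(cs,key=len)))
    org=roi&(hsv[...,0]<22)&(hsv[...,1]>70)&(hsv[...,2]>70)
    N,L,S,C=cv2.connectedComponentsWithStats(org.astype(np.uint8))
    for i in range(1,N):
        if S[i,4]>1: print(" orange",S[i,:5],C[i].round(1),P[L==i][:,2].round(0)[:8])
    if n=="top":
        w=roi&(hsv[...,1]<60)&(hsv[...,2]>190)
        N,L,S,C=cv2.connectedComponentsWithStats(w.astype(np.uint8))
        for i in range(1,N):
            if S[i,4]>5: print(" white",S[i,:5],C[i].round(1),np.median(P[L==i],0).round(1), cv2.minAreaRect(np.argwhere(L==i)[:,::-1].astype(np.float32)))
    s=4 if n=="top" else 7
    cv2.imwrite(f"pics/c_{n}.png",cv2.resize(c["img"][y0:y1,x0:x1],None,fx=s,fy=s,interpolation=cv2.INTER_CUBIC))
```

```text
top blue [ 178  187   63   49 2537] z med 2.4122156183391326 rect px ((209.15472412109375, 211.05848693847656), (45.91314697265625, 61.8111686706543), 87.51044464111328)
 orange [337 180   3   3   7] [338. 181.] [54. 57. 74. 71. 73. 74. 79.]
 orange [337 185   4   3   9] [338.4 186.1] [71. 78. 70. 73. 75. 72. 69. 72.]
 orange [283 188   4   3   9] [284.4 188.9] [54. 58. 56. 62. 70. 70. 64. 70.]
 orange [284 193   4   3   8] [285.4 194.1] [79. 62. 71. 72. 72. 69. 69. 70.]
 orange [343 218   4   4  11] [344.4 219.4] [54. 56. 61. 71. 72. 53. 71. 72.]
 orange [344 224   4   2   8] [345.5 224.5] [70. 78. 78. 70. 71. 74. 71. 57.]
 orange [289 226   4   3  10] [290.5 227.2] [55. 57. 53. 69. 68. 60. 72. 74.]
 orange [290 231   4   4  10] [291.6 232.5] [  75.   78.   78. 1027.   65.   68.   71.   72.]
 orange [199 235   2   1   2] [199.5 235. ] [ 0. -3.]
 white [ 269  172   87   72 1070] [303.4 200. ] [557.7 -98.7  27.1] ((312.0174255371094, 207.61680603027344), (62.014556884765625, 79.30068969726562), 81.51105499267578)
 white [335 183   2   5   6] [335.5 184.7] [ 579.1 -208.1   63. ] ((335.
[... 572 characters left out ...]
7812, 199.63388061523438), (40.69257736206055, 19.939363479614258), 7.305758953094482)
 orange [205 186   9  13  43] [208.5 191.7] [7. 8. 6. 7. 7. 9. 7. 5.]
 orange [223 204   3   2   4] [224.  204.8] [71. -2. 69. 68.]
 orange [228 204   3   2   5] [229.2 204.6] [70. -1. 69. 69. 68.]
 orange [262 204   2   2   4] [262.5 204.5] [71. 71. 68. 70.]
 orange [267 204   1   2   2] [267.  204.5] [72. 70.]
 orange [223 229   2   3   5] [223.6 229.8] [71. 72. 69. 70. 66.]
 orange [228 228   3   4   7] [229.  229.6] [72. 71. 70. 70. 70. 69. 66.]
 orange [266 228   4   3   8] [267.5 229.1] [ 71. 418.  56.  71.  70.  68.  69.  69.]
 orange [272 228   3   3   7] [273.3 229.1] [72. 55. 71. 69. 69. 69. 56.]
```

View pics/c_top.png

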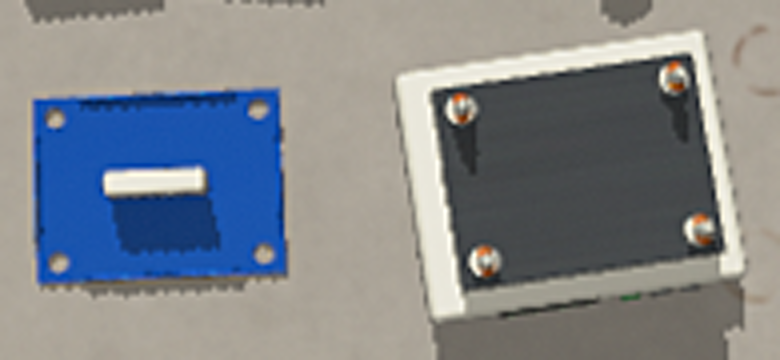

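View pics/c_side.png

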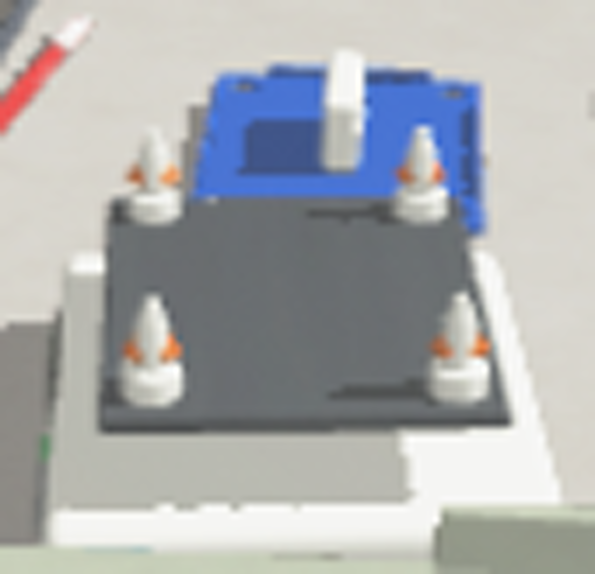

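The crops show the four deck holes (top px about (184,194), (234,192), (236,228), (185,231)) and nub pairs on all posts. The deck is turned a few degrees and the scale about 9°.

```bash
cat > fit.py <<'E'
from h import *
def tri(c1,p1,c2,p2):
    A=np.zeros((3,3));b=np.zeros(3);e=[]
    for c,p in((c1,p1),(c2,p2)):
        d=ray(c,*p);d/=np.linalg.norm(d);M=np.eye(3)-np.outer(d,d);A+=M;b+=M@c["eye"];e.append(M)
    x=np.linalg.solve(A,b); return x,[np.linalg.norm(M@(x-c["eye"])) for M,c in zip(e,(c1,c2))][0]
def rect(P): # order (+,+),(+,-),(-,-),(-,+) of 44,62
    Q=np.array([[44,62],[44,-62],[-44,-62],[-44,62.]]);P=np.asarray(P)[:,:2];m=P.mean(0)
    H=Q.T@(P-m);t=np.arctan2(H[0,1]-H[1,0],H[0,0]+H[1,1]);s=np.array([[np.cos(t),-np.sin(t)],[np.sin(t),np.cos(t)]])
    return m,t,(P-m-Q@s.T)
E
python3 - <<'E'
from fit import *
t=cam("top");s=cam("side")
T=[(284.9,191.5),(338.2,183.55),(344.95,221.95),(291.05,229.85)]
S=[(264.75,204.5),(270.4,229.1),(226.3,229.7),(226.6,204.7)]
X=[tri(t,a,s,b) for a,b in zip(T,S)]
print("posts tri",np.round([list(x)+[e] for x,e in X],1).tolist()); print(rect([x for x,_ in X]))
print("posts plane top",rect([onz(t,*a,69.4) for a in T])); print("plane side",rect([onz(s,*a,69.4) for a in S]))
im=t["img"];hsv=cv2.cvtColor(im,cv2.COLOR_BGR2HSV)
# holes: weighted non-blue (red channel excess) centroid
g=[]
for u,v in((184,194),(234.5,192),(236,228.3),(184.6,231)):
    u0,v0=int(round(u)),int(round(v)); w=im[v0-4:v0+5,u0-4:u0+5,2].astype(float); bl=im[v0-4:v0+5,u0-4:u0+5,0].astype(float)
    V,U=np.mgrid[v0-4:v0+5,u0-4:u0+5]; w=np.clip(w-90,0,None)*(np.hypot(U-u,V-v)<4); g.append(((w*U).sum()/w.sum(),(w*V).sum()/w.sum()))
print("holes px",np.round(g,2).tolist()); print("deck holes",rect([onz(t,*a,2.) for a in g]))
# rib
sh=cv2.cvtColor(s["img"],cv2.COLOR_BGR2HSV); m=np.zeros((384,512),np.uint8); m[184:206,248:260]=((sh[...,1]<60)&(sh[...,2]>150))[184:206,248:260]
n,L,st,C=cv2.connectedComponentsWithStats(m);k=1+np.argmax(st[1:,4]);P=cloud(s)[L==k];print("rib side",st[k],C[k],"z max",np.percentile(P[:,2],[50,90,98]),P.mean(0))
top=np.argwhere(L==k); vt=st[k,1]; print([ (r,np.where(L[r]==k)[0][[0,-1]].tolist()) for r in range(vt,vt+st[k,3],2) if (L[r]==k).any()])
mt=((hsv[...,1]<60)&(hsv[...,2]>170)).astype(np.uint8);mt[:200]=0;mt[220:]=0;mt[:,:190]=0;mt[:,226:]=0
r=cv2.minAreaRect(np.argwhere(mt)[:,::-1].astype(np.float32));print("rib top",r,onz(t,*r[0],33.))
q=cv2.boxPoints(r);print([onz(t,*p,33.).round(1).tolist() for p in q])
E
```

```text
posts tri [[561.5, -91.6, 67.7, 0.0], [580.6, -213.6, 67.6, 0.0], [493.2, -227.4, 67.4, 0.1], [474.5, -105.2, 67.9, 0.1]]
(array([ 527.43461183, -159.42245881]), np.float64(0.1546093271126108), array([[ 0.09921235, -0.16758156],
       [ 0.16568662,  0.35013347],
       [-0.33715047,  0.106772  ],
       [ 0.07225151, -0.28932391]]))
posts plane top (array([ 527.2431601 , -159.15893399]), np.float64(0.15465959566750972), array([[ 0.06722377, -0.30467178],
       [ 0.13688533,  0.45808694],
       [-0.33635903,  0.26787904],
       [ 0.13224993, -0.4212942 ]]))
plane side (array([ 527.84659595, -163.08689682]), np.float64(0.1545242941943861), array([[-0.10128588, -0.32438443],
       [-0.16792239,  0.47376404],
       [-0.03748519, -0.02670275],
       [ 0.30669345, -0.12267687]]))
holes px [[183.43, 194.63], [234.04, 192.35], [235.61, 228.28], [184.38, 230.6]]
deck holes (array([519.38815928,  86.36571996]), np.float64(0.05314441288828217), array([[-0.31878175, -0.341963  ],
       [-0.39842762,  0.40404922],
       [ 0.29394635,  0.22279692],
       [ 0.42326303, -0.28488313]]))
rib side [248 184  12  20 148] [253.54054054 191.68918919] z max [13.63305326 32.19226476 32.73273174] [517.72535038 116.26428159  16.88114502]
[(184, [248, 259]), (186, [248, 259]), (188, [248, 259]), (190, [251, 256]), (192, [251, 256]), (194, [251, 256]), (196, [251, 256]), (198, [251, 256]), (200, [251, 255]), (202, [251, 255])]
rib top ((208.0, 209.5), (5.0, 24.0), 90.0) [521.61232403  86.5823275   33.        ]
[[527.3, 114.9, 33.0], [527.7, 58.5, 33.0], [515.9, 58.3, 33.0], [515.5, 114.6, 33.0]]
```

Call:
arm_command(
  plan=[
    [-0.15,0,0,0,0.1676],
    [-0.15,0,0,0,0.1676],
    [-0.15,0,0,0,0.1676],
    [-0.15,0,0,0,0.1676],
    [-0.15,0,0,0,0.1676],
    [-0.15,0,0,0,0.1676],
    [-0.15,0,0,0,0.1674],
    [-0.15,-0.02,0.014,0,0],
    [-0.15,-0.038,0.026,0,0],
    [-0.15,-0.04,0.028,0,0],
    [-0.15,-0.04,0.028,0,0],
    [-0.15,-0.04,0.028,0,0],
    [-0.15,-0.04,0.028,0,0],
    [-0.15,-0.04,0.028,0,0],
    [-0.15,-0.04,0.028,0,0],
    [-0.15,-0.04,0.028,0,0],
    [-0.15,-0.04,0.028,0,0],
    [-0.15,-0.04,0.028,0,0],
    [-0.15,-0.03,0.018,0.02,0],
    [-0.15,0,0,0,0],
  ],
  newtons=30,
)

```text
clock: 2.8
eef_pos: [519.3, 85.0, 183.9]
eef_rot: [-3.139, 0.0, 1.621]
wrist_force: [-0.2, 0.2, 0.6]
finger_gap: 39.9
finger_force: 0.0
```

Call:
arm_command(
  plan=[
    [-0.15,0.0014,0,0.02,0],
    [-0.15,0,0,0.04,0],
    [-0.15,0,0,0.04,0],
    [-0.15,0,0,0.03,0],
    [-0.15,0,0,0.02,0],
    [-0.15,0,0,0.01,0],
    [-0.15,0,0,0.01,0],
    [-0.15,0,0,0.005,0],
    [-0.15,0,0,0.003,0],
    [-0.15,0,0,0,0],
  ],
)

```text
clock: 4.05
eef_pos: [519.2, 88.1, 7.6]
eef_rot: [3.141, 0.0, 1.624]
wrist_force: [-0.1, -0.5, 0.4]
finger_gap: 40.0
finger_force: 0.0
```

Call:
arm_command(
  plan=[
    [-0.15,-0.001,0,0.001,0],
    [-0.5,0,0,0,0],
    [-1,0,0,0,0],
    [-1,0,0,0,0],
    [-1,0,0,0,0],
    [-1,0,0,0,0],
    [-1,0,0,0,0],
    [-1,0,0,0,0],
  ],
  newtons=35,
)

```text
clock: 5.05
eef_pos: [519.3, 87.1, 6.5]
eef_rot: [3.141, -0.0, 1.624]
wrist_force: [1.2, -0.4, 1.4]
finger_gap: 13.8
finger_force: 35.0
```

Call:
arm_command(
  plan=[
    [-1,0,0,-0.01,0],
    [-1,0,0,-0.02,0],
    [-1,0,0,-0.03,0],
    [-1,0,0,-0.03,0],
    [-1,0,0,-0.025,0],
    [-1,0,0,-0.01,-0.05],
    [-1,0,0,0,-0.0515],
    [-1,-0.014,-0.002,0,0],
    [-1,-0.03,-0.004,0,0],
    [-1,-0.03,-0.004,0,0],
    [-1,-0.03,-0.004,0,0],
    [-1,-0.03,-0.004,0,0],
    [-1,-0.03,-0.004,0,0],
    [-1,-0.03,-0.004,0,0],
    [-1,-0.03,-0.003,0,0],
    [-1,-0.02,-0.001,0,0],
    [-1,0,0,0,0],
    [-1,0,0,0,0],
  ],
)

```text
clock: 7.3
eef_pos: [526.9, -158.1, 131.3]
eef_rot: [-3.141, -0.0, 1.725]
wrist_force: [0.0, 0.3, -1.9]
finger_gap: 13.6
finger_force: 35.0
```

Run:
```python
from h import *
s=cam("side");t=cam("top");st=manip.read_state();print(st["eef_pos"],st["eef_rot"],st["wrist_force"])
a=cv2.resize(t["img"][150:265,250:380],None,fx=3,fy=4.,interpolation=cv2.INTER_CUBIC)
a=cv2.resize(t["img"][155:255,265:365],(400,400),interpolation=cv2.INTER_CUBIC)
b=cv2.resize(s["img"][150:250,200:300],(400,400),interpolation=cv2.INTER_CUBIC)
cv2.imwrite("pics/held.png",np.hstack([a,b])); np.savez("held.npz",t=t["img"],s=s["img"],tz=t["z_map"],sz=s["z_map"])
```

```text
[ 527.06010256 -157.88950044  131.46367622] [-3.14146291e+00 -1.66783245e-04  1.72602736e+00] [ 0.19026302 -0.28726251 -2.38464071]
```

View pics/held.png

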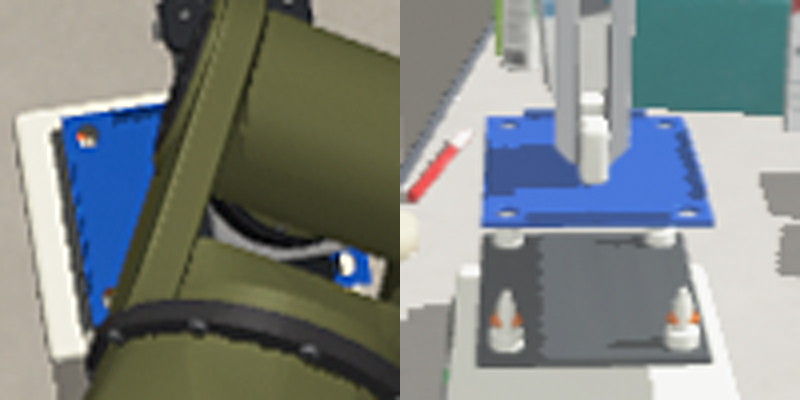

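The side crop shows the deck level above the carrier with all four holes visible (at side px about (228,181.5), (266,181), (227.5,203), (272,203)). Next I check hole alignment against the posts.

Run:
```python
from fit import *
t=cam("top");s=cam("side");d=np.load("held.npz")
def cen(im,u,v,r,thr):
    u0,v0=int(round(u)),int(round(v));V,U=np.mgrid[v0-5:v0+6,u0-5:u0+6];p=im[v0-5:v0+6,u0-5:u0+6].astype(float)
    w=np.clip(p[...,2]-thr,0,None)*(abs(U-u)<r[0])*(abs(V-v)<r[1]);return (w*U).sum()/w.sum(),(w*V).sum()/w.sum()
for thr in (90,110):
    H=[cen(d["s"],*p,(4.2,2.2),thr) for p in((266,180.9),(271.9,203),(227.4,203),(227.6,181.3))]
    print(np.round(H,2).tolist()); print("side holes",rect([onz(s,*h,124.8) for h in H]))
S=[(264.75,204.5),(270.4,229.1),(226.3,229.7),(226.6,204.7)]
print("side posts",rect([onz(s,*a,67.7) for a in S])[:2])
h=cen(d["t"],286.6,189.3,(3,3),90);print("top A hole px",h,onz(t,*h,126.5))
c=np.array([527.24,-159.16]);a=.1546;print("expected A",c+[44*np.cos(a)-62*np.sin(a),44*np.sin(a)+62*np.cos(a)])
```

```text
[[266.47, 179.93], [271.29, 203.08], [226.13, 203.11], [226.6, 181.02]]
side holes (array([ 527.64694888, -156.408821  ]), np.float64(0.15511389715042823), array([[ 1.41763575,  6.45758674],
       [-0.49885483, -3.36961797],
       [-0.70691759, -2.28191358],
       [-0.21186333, -0.80605519]]))
[[267.07, 180.34], [271.35, 203.0], [226.22, 203.01], [226.67, 181.0]]
side holes (array([ 528.11335048, -156.79660777]), np.float64(0.1471577901315524), array([[ 1.93268975,  4.54071149],
       [-0.42221329, -2.16654142],
       [-0.53547415, -1.66746954],
       [-0.97500231, -0.70670053]]))
side posts (array([ 527.48949609, -159.50099153]), np.float64(0.15452429419438626))
top A hole px (np.float64(285.6842105263158), np.float64(189.58223684210526)) [558.63132339 -88.62953735 126.5       ]
expected A [561.16815826 -91.12412654]
```

Call:
arm_command(
  plan=[
    [-1,-0.0007,0,0.01,0],
    [-1,0,0,0.01,0],
    [-1,0,0,0.01,0],
    [-1,0,0,0.006,0],
    [-1,0,0,0.004,0],
    [-1,0,0,0.003,0],
    [-1,0,0,0.002,0],
    [-1,0,0,0,0],
    [-1,0,0,0,0],
  ],
)

```text
clock: 8.62
eef_pos: [527.3, -159.4, 86.6]
eef_rot: [3.141, 0.0, 1.725]
wrist_force: [-0.3, -0.0, -2.5]
finger_gap: 13.4
finger_force: 35.0
```

Run:
```python
from h import *
s=cam("side");t=cam("top");st=manip.read_state();print(st["eef_pos"],st["eef_rot"],st["wrist_force"],st["moment"])
a=cv2.resize(t["img"][155:255,265:365],(300,300),interpolation=cv2.INTER_CUBIC)
b=cv2.resize(s["img"][180:240,210:290],(800,600),interpolation=cv2.INTER_CUBIC)[:,:]
b[:150,:150]=cv2.resize(a[:150,:150],(150,150)); cv2.imwrite("pics/low.png",b)
```

```text
[ 527.2680632  -159.36351531   86.61668358] [3.14133696e+00 1.52053590e-04 1.72528786e+00] [-0.02399626 -0.42650461 -2.56564842] [-0.05703066  0.07795397  0.01483699]
```

View pics/low.png

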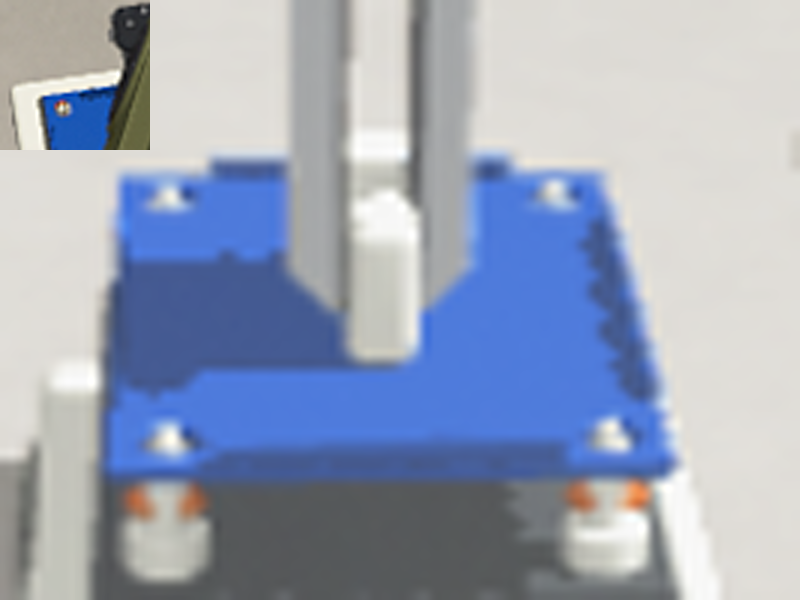

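All four post tips show through their holes (crop (168,190), (555,190), (168,440), (610,435)), centred, with no side force. I lower onto the nubs.

Call:
arm_command(
  plan=[
    [-1,0,0,0.001,0],
    [-1,0,0,0.001,0],
    [-1,0,0,0.001,0],
    [-1,0,0,0.001,0],
    [-1,0,0,0.001,0],
    [-1,0,0,0.001,0],
    [-1,0,0,0.001,0],
    [-1,0,0,0,0],
    [-1,0,0,0,0],
  ],
)

```text
clock: 9.85
eef_pos: [527.1, -159.3, 79.4]
eef_rot: [-3.141, -0.0, 1.725]
wrist_force: [-0.4, -0.8, -2.7]
finger_gap: 13.7
finger_force: 35.0
```

Call:
arm_command(
  plan=[
    [-1,0,0,0.001,0],
    [-1,0,0,0.001,0],
    [-1,0,0,0.001,0],
    [-1,0,0,0.001,0],
    [-1,0,0,0,0],
    [-1,0,0,0,0],
  ],
)

```text
clock: 10.6
eef_pos: [527.2, -159.4, 75.6]
eef_rot: [3.141, 0.0, 1.725]
wrist_force: [-1.1, -1.6, 3.0]
finger_gap: 13.9
finger_force: 35.0
```

Call:
arm_command(
  plan=[
    [-1,-0.0003,-0.0002,0.001,0],
    [-1,0,0,0.001,0],
    [-1,0,0,0,0],
    [-1,0,0,0,0],
  ],
)

```text
clock: 11.1
eef_pos: [527.2, -159.6, 73.6]
eef_rot: [3.141, 0.0, 1.725]
wrist_force: [-1.3, 1.3, 3.9]
finger_gap: 13.9
finger_force: 35.0
```

```bash
python3 -c "
from h import *
s=manip.read_state();print(s['wrist_force'],s['moment'],s['eef_pos'])"
```

```text
[-1.30486791  1.26941292  3.88643954] [ 0.23522387  0.32402539 -0.01136961] [ 527.16275021 -159.60569352   73.56265964]
```

Call:
arm_command(
  plan=[
    [-1,0.0001,-0.0002,0.001,0],
    [-1,0,0,0.001,0],
    [-1,0,0,0,0],
    [-1,0,0,0,0],
  ],
)

```text
clock: 11.6
eef_pos: [527.1, -159.7, 71.8]
eef_rot: [3.141, 0.0, 1.725]
wrist_force: [-1.2, 0.5, 6.0]
finger_gap: 13.9
finger_force: 35.0
```

Run:
```python
from h import *
s=manip.read_state();print(s['wrist_force'],s['moment'],s['eef_pos'])
s=cam("side");b=cv2.resize(s["img"][180:240,210:290],(800,600),interpolation=cv2.INTER_CUBIC);cv2.imwrite("pics/p1.png",b)
```

```text
[-1.1988168   0.53356239  6.04406054] [ 0.2589655   0.27347122 -0.06918444] [ 527.10295718 -159.65934855   71.75676923]
```

View pics/p1.png

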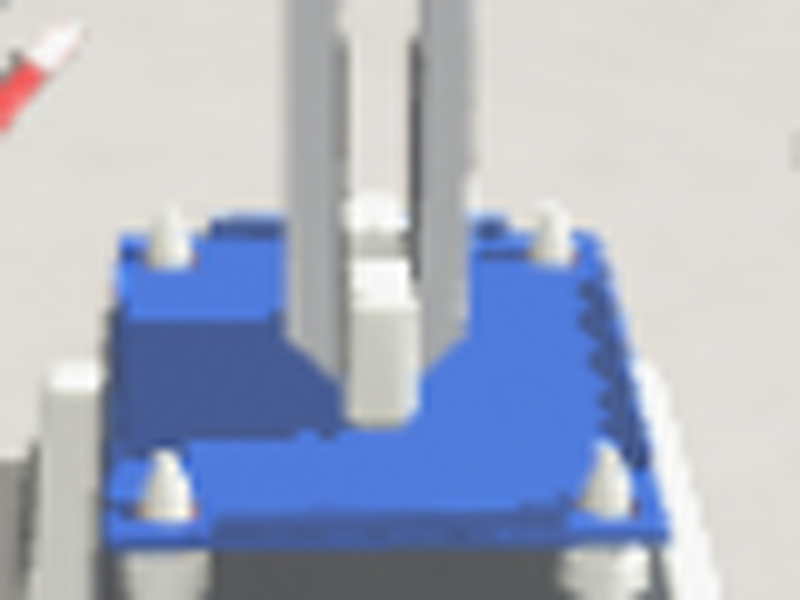

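The deck is level, with posts protruding and nubs still in the holes. I keep pressing in small steps.

Call:
arm_command(
  plan=[
    [-1,0,-0.0001,0.001,0],
    [-1,0,0,0.001,0],
    [-1,0,0,0,0],
    [-1,0,0,0,0],
  ],
)

```text
clock: 12.15
eef_pos: [527.1, -159.7, 70.0]
eef_rot: [3.141, 0.001, 1.725]
wrist_force: [-1.5, 1.4, 7.0]
finger_gap: 13.7
finger_force: 35.0
```

Call:
arm_command(
  plan=[
    [-1,0,-0.0002,0.001,0],
    [-1,0,0,0.001,0],
    [-1,0,0,0,0],
    [-1,0,0,0,0],
  ],
)

```text
clock: 12.65
eef_pos: [527.1, -159.7, 68.2]
eef_rot: [3.14, 0.001, 1.725]
wrist_force: [-1.0, 2.1, 10.2]
finger_gap: 13.7
finger_force: 35.0
```

```bash
python3 -c "
from h import *
s=manip.read_state();print(s['wrist_force'],s['moment'],s['eef_pos'])"
```

```text
[-1.03251595  2.07134905 10.20164249] [0.37172782 0.31129518 0.01149458] [ 527.1104106  -159.73749416   68.18742097]
```

Call:
arm_command(
  plan=[
    [-1,0.0001,-0.0001,0.001,0],
    [-1,0,0,0,0],
    [-1,0,0,0,0],
  ],
)

```text
clock: 13.02
eef_pos: [527.1, -159.7, 67.3]
eef_rot: [3.14, 0.001, 1.725]
wrist_force: [-1.2, 2.2, 11.1]
finger_gap: 14.1
finger_force: 35.0
```

Call:
arm_command(
  plan=[
    [-1,0,0,0.001,0],
    [-1,0,0,0,0],
    [-1,0,0,0,0],
  ],
)

```text
clock: 13.4
eef_pos: [527.1, -159.7, 66.4]
eef_rot: [3.14, 0.001, 1.725]
wrist_force: [-1.4, 1.8, 11.4]
finger_gap: 13.8
finger_force: 35.0
```

Call:
arm_command(
  plan=[
    [-1,0.0001,-0.0002,0.0008,0],
    [-1,0,0,0,0],
    [-1,0,0,0,0],
  ],
)

```text
clock: 13.78
eef_pos: [527.1, -159.7, 65.7]
eef_rot: [3.139, 0.001, 1.725]
wrist_force: [-0.7, 2.9, 12.5]
finger_gap: 13.9
finger_force: 35.0
```

Run:
```python
from h import *
s=manip.read_state();print(s['wrist_force'],s['moment'],s['eef_pos'],s['eef_rot'])
s=cam("side");b=cv2.resize(s["img"][185:245,210:290],(800,600),interpolation=cv2.INTER_CUBIC);cv2.imwrite("pics/p2.png",b)
```

```text
[-0.7027273   2.85633402 12.48136218] [ 0.35493485  0.2755451  -0.00858548] [ 527.05203748 -159.66199774   65.73767671] [3.13937160e+00 1.05494999e-03 1.72531091e+00]
```

View pics/p2.png

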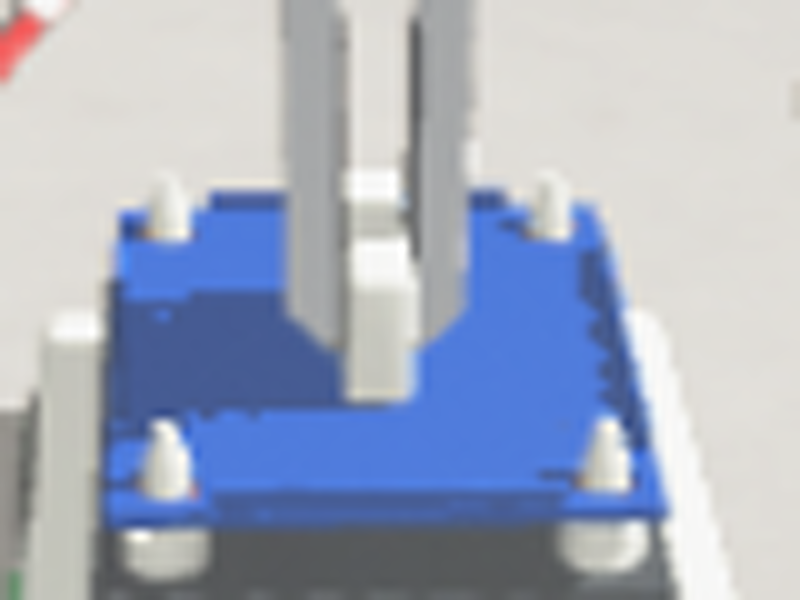

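The four posts are visible and level and the deck is still on the nubs. I continue in small steps.

Call:
arm_command(
  plan=[
    [-1,0.0003,0,0.0008,0],
    [-1,0,0,0,0],
    [-1,0,0,0,0],
  ],
)

```text
clock: 14.2
eef_pos: [526.9, -159.5, 64.4]
eef_rot: [3.14, 0.001, 1.725]
wrist_force: [2.1, 1.0, 6.4]
finger_gap: 13.8
finger_force: 35.0
```

Run:
```python
from h import *
s=manip.read_state();print(s['wrist_force'],s['moment'],s['eef_pos'],s['eef_rot'])
s=cam("side");b=cv2.resize(s["img"][185:245,210:290],(800,600),interpolation=cv2.INTER_CUBIC);cv2.imwrite("pics/p3.png",b)
```

```text
[2.05057164 1.03666587 6.41444387] [-0.04288571  0.00099946  0.01556765] [ 526.88494469 -159.45182475   64.4237113 ] [3.13975613e+00 1.08654933e-03 1.72540810e+00]
```

View pics/p3.png

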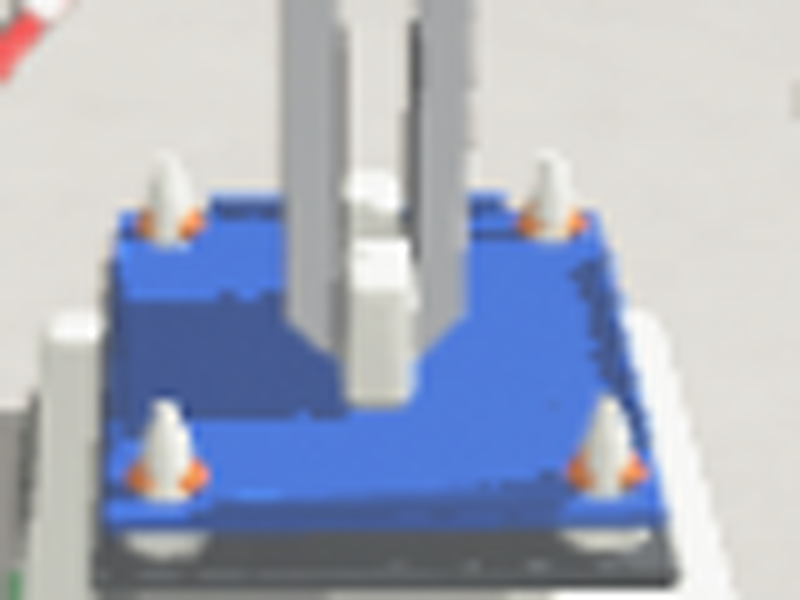

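All orange nubs now stand above the deck at all four posts, so it has snapped home. I ease off the press, then release and retreat.

Call:
arm_command(
  plan=[
    [-1,0,0,-0.001,0],
    [-1,0,0,-0.001,0],
    [-1,0,0,-0.001,0],
    [-1,0,0,-0.001,0],
    [-1,0,0,0,0],
    [-1,0,0,0,0],
  ],
)

```text
clock: 15.0
eef_pos: [526.3, -159.3, 67.8]
eef_rot: [3.141, 0.0, 1.725]
wrist_force: [4.7, -2.0, 1.5]
finger_gap: 13.7
finger_force: 35.0
```

Call:
arm_command(
  plan=[
    [-1,-0.0003,0.0005,-0.0005,0],
    [-1,0,0.0003,0,0],
    [-1,0,0,0,0],
    [-0.6,0,0,0,0],
    [-0.3,0,0,0,0],
    [-0.15,0,0,0,0],
    [-0.15,0,0,0,0],
    [-0.15,0,0,0,0],
  ],
)

```text
clock: 16.0
eef_pos: [527.0, -159.4, 68.3]
eef_rot: [-3.142, -0.0, 1.725]
wrist_force: [0.3, -0.5, 0.3]
finger_gap: 39.8
finger_force: 0.0
```

Call:
arm_command(
  plan=[
    [-0.15,0,0,-0.003,0],
    [-0.15,0,0,-0.01,0],
    [-0.15,0,0,-0.02,0],
    [-0.15,0,0,-0.03,0],
    [-0.15,0,0,-0.04,0],
    [-0.15,0,0,-0.04,0],
    [-0.15,0.02,0,-0.02,0],
    [-0.15,0.04,0,0,0],
    [-0.15,0.05,0,0,0],
    [-0.15,0.05,0,0,0],
    [-0.15,0.05,0,0,0],
    [-0.15,0.03,0,0,0],
    [-0.15,0,0,0,0],
  ],
)

```text
clock: 17.62
eef_pos: [489.8, 79.2, 232.1]
eef_rot: [3.141, -0.0, 1.728]
wrist_force: [-0.6, -1.3, -0.1]
finger_gap: 40.0
finger_force: 0.0
```

Run:
```python
from fit import *
s=cam("side");t=cam("top")
b=cv2.resize(s["img"][180:240,215:285],(440,400),interpolation=cv2.INTER_CUBIC);a=cv2.resize(t["img"][160:250,268:358],(360,400),interpolation=cv2.INTER_CUBIC)
cv2.imwrite("pics/fin.png",np.hstack([a,b]))
P=cloud(t);hsv=cv2.cvtColor(t["img"],cv2.COLOR_BGR2HSV);m=(hsv[...,0]>100)&(hsv[...,0]<130)&(hsv[...,1]>130)&(P[...,2]>45)&(P[...,2]<100)&(P[...,1]<-60)&(P[...,1]>-260)
Q=P[m];A=np.c_[Q[:,0]-527,Q[:,1]+159,np.ones(len(Q))];k=abs(Q[:,2]-np.median(Q[:,2]))<4;print(len(Q),np.linalg.lstsq(A[k],Q[k,2],rcond=None)[0],np.median(Q[:,2]))
```

```text
2879 [-4.57108781e-04  8.34734357e-05  6.54502803e+01] 65.53428499643519
```

View pics/fin.png

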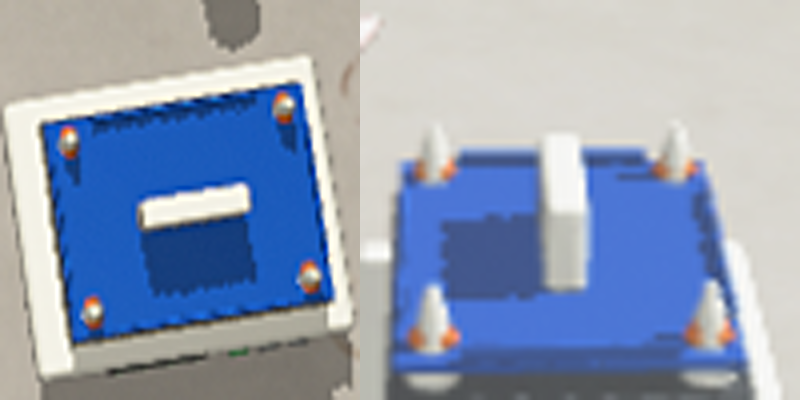

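The deck is level, with its upper face at about 66 mm as expected when home. The nubs stand above it on all four posts and the gripper is clear.

```bash
python3 -c "
from cell import ticket
print(ticket.sign_off())"
```

```text
the job is handed in; nothing more can be done
None
```

The deck is snapped home and level on all four posts, pressed with about 15 N at most (under the 20 N overload), released with the arm clear, and handed in at about 18 s; the sign-off gave no verdict.

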